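Set up the bobbin winder behind its latched guard

ROBOT

A 6-joint arm with a two-finger parallel gripper is mounted at the origin on the work surface. World frame = base frame: x ahead of the robot, y to its left, z up, the work surface at z = 0. Lengths are in m, angles in rad, forces in N, time in s.
With the tool pointing down it reaches from about 0.25 to 0.775 m from the base axis. Payload 4 kg.
Tool frame: the origin (TCP) lies on the centre line of the jaws, within the pads' length; the fingertips stand 25 mm ahead of it and the grasp point (between the pads) lies 6 mm ahead of it; z points along the fingers, y is the line along which they close (so a half turn about z gives the same grasp; the last joint's range is limited). The gripper opens to 94 mm and grips with 3 to 60 N. Pads are 16 mm wide; open, the fingers measure 119 mm over their backs; the gripper's body (75 mm by 177 mm) begins 78 mm behind the grasp point.
Start: joints at [-1.347, 0.087, 1.371, -0, 1.684, -0.103], TCP at [0.177, -0.521, 0.231] pointing down, gripper open.
Joint ranges: [-3.1, 3.1], [-0.76, 2.03], [0.27, 2.55], [-1.08, 4.22], [0.17, 2.65], [-2.57, 2.57]. Speed limits (rad/s): [2.79, 2.79, 3.14, 3.14, 3.14, 3.14].

INTERFACE

Orientations are given as [roll, pitch, yaw] about the fixed x, y, z axes, in that order (R = Rz(yaw) Ry(pitch) Rx(roll)).
In Python, from bench import sensors, optics, ticket gives the robot as it stands.
- The arm moves only by the tool send_rows, never from a script. Its argument "rows" is a list of rows, each a list of 6 numbers: the shift along the world's x, y, z in mm, then the turn, a rotation vector about the world's x, y, z in rad. In form: [[x, y, z, wx, wy, wz], ...]. A call has 1 to 8 rows; each row shifts and turns the commanded pose from where the row before left it; what a row does not reach is not made up. A row lasts 1/12 s, in which the tool goes at most 41.7 mm and 7.16 degrees, less where a joint would pass 70% of its speed; a pose out of reach is approached as far as the arm can. A call is refused whole if a number of a shift passes 41.7 or a number of a turn 0.125, either way. A call with a gripper value outside its range is refused whole. "grip" is the finger opening in mm, from 0 to 94, set as the call begins (left out, the last holds). The fingers move at their own pace and stop on an object; the grip force is fixed at half the most. Time passes only in rows, so rows that do not move let the fingers close. It gives the time, the measured TCP pose, the force, the opening and the grip force at its end, in the units of the state.
- sensors.get_obs(): the state, without advancing time (a new reading comes with each control period).
- optics.snapshot(name): name is "side" or "top"; returns the picture (420x560x3 uint8, red, green, blue); there is no depth.
- optics.camera_model(name): a dict with "vertical_fov" (degrees; the focal length in pixels is half the picture's height over the tangent of half this angle, whatever the lens; pixels are square), "cx", "cy" (the principal point, pixels), "R" (3x3) and "t" (3): a world point X has camera coordinates R X + t. Camera axes: x right, y down, z forward; pixel columns grow to the right and rows downward; lengths in m; the calibration is good to about 2 mm. A picture is of the moment at which its call begins. camera_model takes no time and is no camera call.
- ticket.close_job(): hands the job in; it is judged then, once.
The state is a dict: "time": time; "joint_positions": joint angles; "qvel": joint speeds; "joint_torque": joint torques, N m; "tool_pos": TCP position; "ee_rot": TCP orientation; "wrist_force": force on the tool from outside, world axes, zero at the start; "wrist_torque": the same for the moment, N m; "width": finger opening in m; "finger_force": force on a finger pad.
Only numpy, scipy, OpenCV 4.12 (cv2) and the standard library are available. Lean on these libraries where they do the work, as an engineer would, in place of code of your own. Each camera call takes 0.05 s, during which the arm holds its last target. There are 200 camera calls.

TASK

Set up the bobbin winder for its next run: lift the latch with the thumb lever and swing the clear guard wide open, stand every empty wooden bobbin upright on the winder's lipped bed, and turn the tension collar to 6 on its scale. With all that done, swing the guard fully shut so that the latch bar drops back into its catch, and leave the other things on the bench where they are.

Things in the scene. Friction and masses are not known exactly. Their poses are not given: they have to be found in the camera images.
- bobbin_1: empty wooden bobbin, a stubby reel 38 mm across and 46 mm tall, standing on end on the bench at the start; origin at its middle (23 mm above what it stands on), z along its axis; both ends are alike. May be absent. It may be gripped across its rims anywhere along its height.
- bobbin_2: empty wooden bobbin, a stubby reel 38 mm across and 46 mm tall, standing on end on the bench at the start; origin at its middle (23 mm above what it stands on), z along its axis; both ends are alike. May be absent. It may be gripped across its rims anywhere along its height.
- bobbin_3: empty wooden bobbin, a stubby reel 38 mm across and 46 mm tall, standing on end on the bench at the start; origin at its middle (23 mm above what it stands on), z along its axis; both ends are alike. May be absent. It may be gripped across its rims anywhere along its height.
- bobbin_4: empty wooden bobbin, a stubby reel 38 mm across and 46 mm tall, standing on end on the bench at the start; origin at its middle (23 mm above what it stands on), z along its axis; both ends are alike. May be absent. It may be gripped across its rims anywhere along its height.
- bed (a point): Centre of the winder's bobbin bed, on its floor 20 mm above the bench: a flat rectangle 124 mm (x) by 130 mm (y) inside a lip 8 mm high. x and y run along its sides, x away from the robot. Four bobbins fit in a square at x = +-32, y = +-32 mm. The tension collar stands 108 mm away at -x.
- motor_housing (a point): Centre of the top of the winder's white motor housing, 100 mm (x) by 135 mm (y), 88 mm tall, beyond the bed. Does not move against the bed. The catch post, 89 mm tall, stands at the bed's far right corner (87 mm, -65 mm in the frame of bed).
- guard_hinge (a point): Point on the vertical hinge axis of the clear guard, 130 mm above the bench, at the winder's corner nearest the robot on the right (-y); its hinge post is 95 mm tall. Axes parallel to those of bed; it does not turn.
- guard_grip (a point): On the guard, 164.5 mm from the hinge axis, 130 mm above the bench: midway between the outer faces (41 mm apart) of the fixed aluminium grip post (12 x 16 mm, nearer the hinge, top at 152 mm) and of the thumb lever when squeezed home. x points from the hinge along the panel to its free end, z up. Squeeze both from above with about 30 N, fingers closing along x, and swing the guard while squeezed.
- thumb_lever (a point): Top of the dark thumb lever (10 mm thick along the panel, 16 mm wide) at the free end of the guard's top edge; its pivot is 85 mm above the bench. At rest it leans 0.26 rad away from the grip post, its top outer edge 39 mm from guard_grip along the panel; squeezed towards the post it stands upright, outer face 20.5 mm from guard_grip, and lifts the latch bar.
- guard_roof (a point): Centre of the top of the guard's clear roof, 94 mm above the bench, 190 mm along the panel by 135 mm, 4 mm thick. It is one piece with the upright clear front panel (200 mm long from the hinge, 30 to 90 mm above the bench), and covers bed and collar while the guard is shut; it swings with the guard.
- guard (a joint): Swing of the guard in rad: 0 shut, grows as it opens, clockwise from above (the free end moves out to the robot's right, then towards the robot), end stop 1.75. Slight friction (0.12 N m); it stays where it is left. Above 1.5 the roof is clear of bed and collar.
- latch (a joint): Lift of the steel latch bar in rad: 0 down, 0.28 fully lifted (stop). It pivots on the guard at the foot of the thumb lever, points to the free end and falls by its own weight. Above 0.2 it clears the catch. The catch is sloped outside, so the bar also rides over it when the guard is pushed shut and drops in behind.
- collar (a joint): Turn of the tension collar in rad, clockwise from above, 0 to 2.7. It clicks into detents every 0.3 rad: scale number = value / 0.3 (number 6 is 1.8). A click takes about 0.15 N m. Ten white ticks for 0 to 9 lie round it on the base, those for 0 and 5 long; the black line on the collar points at the set one.
- collar_top (a point): Centre of the top of the tension collar, a knurled aluminium sleeve with a vertical axis, 36 mm across, its grip from 35 to 84 mm above the bench (below that a skirt 56 mm across). The point turns with the collar.
- cone_a: Bystander: cardboard yarn cone, 64 mm across its foot, 130 mm tall.
- cone_b: Bystander: cardboard yarn cone, 64 mm across its foot, 130 mm tall.
- glue_stick: Bystander: white glue stick, 24 mm across, 65 mm tall.
- tape_roll: Bystander: roll of paper tape lying flat, 90 mm across, 24 mm tall.
- mug: Bystander: white mug, 90 mm tall.
- jar: Bystander: glass jar, 90 mm tall.
- trimmer: Bystander: hand-held pile trimmer lying down, about 180 mm long, black with a blue band.
Things that resemble listed ones, but are neither listed nor needed, are in the scene too. What is shaped like the bobbin_1 but red is not meant.

How it is judged:
On the way, in this order (a step that is already met when the one before it is completed fails the run):
1. the latch bar is lifted with the guard still shut (value of joint latch above 0.17 rad and value of joint guard below 0.1 rad).
2. the guard is wide open (value of joint guard above 1.3 rad), for 0.2 s.
3. with the guard open, every bobbin stands on the bed and the collar is at 6 (value of joint guard above 1 rad and value of joint collar between 1.7 and 1.9 rad and x of bobbin_1 in the frame of bed between -0.045 and 0.045 m and y of bobbin_1 in the frame of bed between -0.048 and 0.048 m and z of bobbin_1 in the frame of bed between 0.018 and 0.028 m and angle between the z axis of each of bobbin_1, bobbin_2, bobbin_3, bobbin_4 and the z axis of bed, either way round below 0.12 rad and linear speed of each of bobbin_1, bobbin_2, bobbin_3, bobbin_4 below 0.03 m/s and x of bobbin_2 in the frame of bed between -0.045 and 0.045 m and y of bobbin_2 in the frame of bed between -0.048 and 0.048 m and z of bobbin_2 in the frame of bed between 0.018 and 0.028 m and x of bobbin_3 in the frame of bed between -0.045 and 0.045 m and y of bobbin_3 in the frame of bed between -0.048 and 0.048 m and z of bobbin_3 in the frame of bed between 0.018 and 0.028 m and x of bobbin_4 in the frame of bed between -0.045 and 0.045 m and y of bobbin_4 in the frame of bed between -0.048 and 0.048 m and z of bobbin_4 in the frame of bed between 0.018 and 0.028 m), for 0.2 s.
At the end, for the whole second after the job is handed in: Guard shut (within 0.03 rad), latch bar down (below 0.08 rad), collar at 6 (1.8 rad within 0.1); every bobbin upright, either end up (within 0.12 rad), at rest on the bed floor (middle 23 mm above it within 5 mm), centre within 45 mm (x) and 48 mm (y) of the bed centre (value of joint guard below 0.03 rad and value of joint latch below 0.08 rad and value of joint collar between 1.7 and 1.9 rad and x of bobbin_1 in the frame of bed between -0.045 and 0.045 m and y of bobbin_1 in the frame of bed between -0.048 and 0.048 m and z of bobbin_1 in the frame of bed between 0.018 and 0.028 m and angle between the z axis of each of bobbin_1, bobbin_2, bobbin_3, bobbin_4 and the z axis of bed, either way round below 0.12 rad and linear speed of each of bobbin_1, bobbin_2, bobbin_3, bobbin_4 below 0.03 m/s and x of bobbin_2 in the frame of bed between -0.045 and 0.045 m and y of bobbin_2 in the frame of bed between -0.048 and 0.048 m and z of bobbin_2 in the frame of bed between 0.018 and 0.028 m and x of bobbin_3 in the frame of bed between -0.045 and 0.045 m and y of bobbin_3 in the frame of bed between -0.048 and 0.048 m and z of bobbin_3 in the frame of bed between 0.018 and 0.028 m and x of bobbin_4 in the frame of bed between -0.045 and 0.045 m and y of bobbin_4 in the frame of bed between -0.048 and 0.048 m and z of bobbin_4 in the frame of bed between 0.018 and 0.028 m); the robot touches nothing.
It fails at once if a bystander is pushed more than 5 cm away or knocked over (distance of any of cone_a, cone_b, glue_stick, tape_roll, mug, jar, trimmer from where it was at the start of the episode above 0.05 m or angle between any of cone_a, cone_b, glue_stick, tape_roll, mug, jar, trimmer's own z axis and vertical above 0.6 rad).
Of bobbin_1, bobbin_2, bobbin_3, bobbin_4 only 2 to 4 are there at a start; the rules pass over those that are not, and their reading is None.
At some moment in a run one of bobbin_1, bobbin_2, bobbin_3, bobbin_4 may be knocked a few centimetres aside while the robot is not near it.
Once in a run the grip may slacken for a moment while it holds something.
It also fails if it takes over 210 s, if anything falls off the work surface, if the arm or the gripper's body presses on something with over 40 N, if the wrist force passes 120 N, or if a joint passes its speed limit or range.

## Working session

There is one attempt and no reset: what is moved stays moved. The work goes in short steps, Python scripts to look and compute and a tool call to move; the robot and the scene stay as the last step left them, time stands still between calls to the robot, and variables do not carry over. Pictures are saved under pics/ and viewed, at most 14 in all, crops included, and the job is handed in when it is done.

Besides the shell and the picture viewer there is one more tool, called after "Request:" as name([rows], argument=value, ...), one row to a line, values as JSON. send_rows: Moves the arm, as the interface text tells. Its arguments: {"type":"object","properties":{"rows":{"type":"array"},"grip":{"type":"number"}},"required":["rows"]}

```bash
ls; mkdir -p pics
python3 - <<'E'
from bench import sensors, optics
import cv2,json
for n in("side","top"):
    im=optics.snapshot(n); cv2.imwrite(f"pics/{n}0.png",im[:,:,::-1]); 
    cv2.imwrite(f"pics/{n}0b.png",cv2.resize(im[:,:,::-1],(800,600),interpolation=cv2.INTER_CUBIC)); print(n,optics.camera_model(n))
print(sensors.get_obs())
E
```

```text
pics
side {'vertical_fov': 49.123072135645, 'cx': 287.69111986926737, 'cy': 211.68464940984344, 'R': array([[-0.99073498, -0.1356923 ,  0.00563835],
       [-0.07226452,  0.49156679, -0.86783635],
       [ 0.11498709, -0.86020329, -0.49681815]]), 't': array([0.53240389, 0.14319125, 1.30889795])}
top {'vertical_fov': 43.58245509411154, 'cx': 282.14769585220125, 'cy': 209.79746297353122, 'R': array([[-1.98139145e-02, -9.99803365e-01, -7.99795648e-04],
       [-9.98409414e-01,  1.98285090e-02, -5.27775671e-02],
       [ 5.27830479e-02, -2.47206698e-04, -9.98605973e-01]]), 't': array([-0.0035502,  0.5230911,  1.6588641])}
{'time': 0.1, 'joint_positions': array([-1.34710963e+00,  8.78611485e-02,  1.37207575e+00, -3.10095387e-05,
        1.68359826e+00, -1.03091988e-01]), 'qvel': array([ 0.00093168, -0.00120148, -0.0038011 , -0.00193172,  0.00116727,
       -0.00041662]), 'joint_torque': array([ 1.78407183e-03, -3.41253519e+01, -3.03301620e+01,  7.20709981e-02,
        3.04783147e-02, -1.00147986e-04]), 'tool_pos': array([ 0.17643882, -0.52046704,  0.22944596]), 'ee_rot': array([-3.13965728e+00, -1.69247149e-04,  3.26775063e-01]), 'wrist_force': array([ 0.20897457, -0.5220597 , -0.2768778 ]), 'wrist_torque': array([-0.04087119,  0.01346335, -0.05345573]), 'finger_force': 0.0, 'width': 0.0940818022945963}
```

View pics/top0b.png

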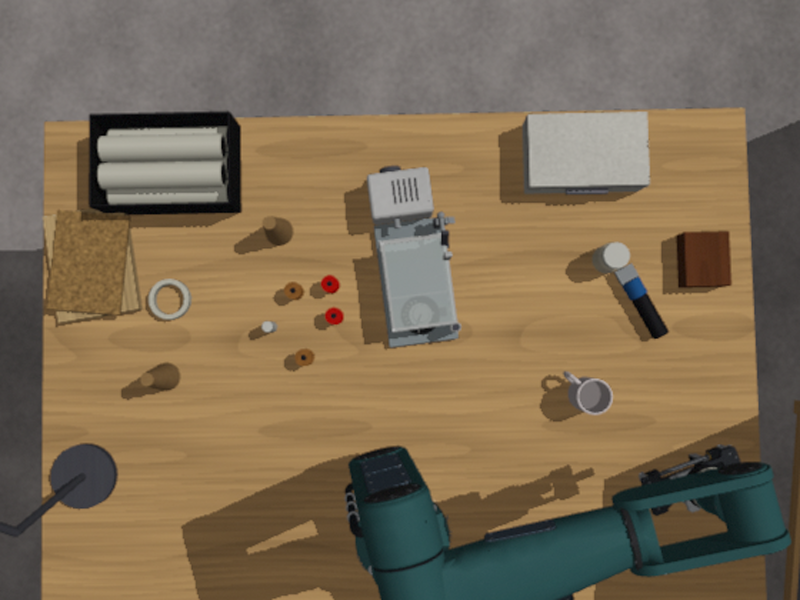

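View pics/side0b.png

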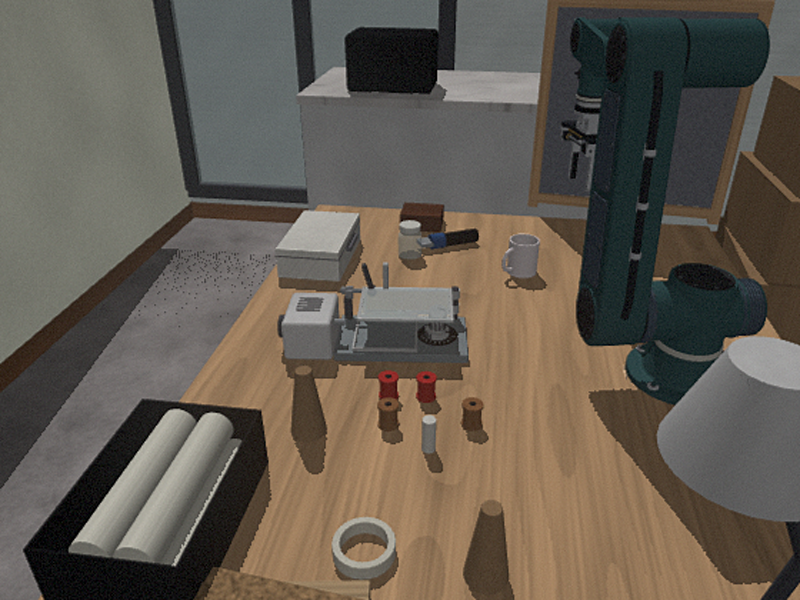

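Top view: the winder is at (415,260) with the lever and grip at (446,238)/(446,252). Wooden bobbin candidates are (293,291) and (304,358). The red look-alikes at (330,284) and (334,316) and the white glue stick at (268,327) are ruled out. The trimmer, mug and cones are well away from them. I'll check the choice in one close crop.

Run:
```python
import cv2,numpy as np
t=cv2.imread("pics/top0.png"); s=cv2.imread("pics/side0.png")
a=cv2.resize(t[110:260,180:330],(600,600),interpolation=cv2.INTER_CUBIC)
cv2.imwrite("pics/crop1.png",a)
b=cv2.resize(s[175:325,190:340],(600,600),interpolation=cv2.INTER_CUBIC)
cv2.imwrite("pics/crop2.png",b)
```

```text
(no output)
```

View pics/crop1.png

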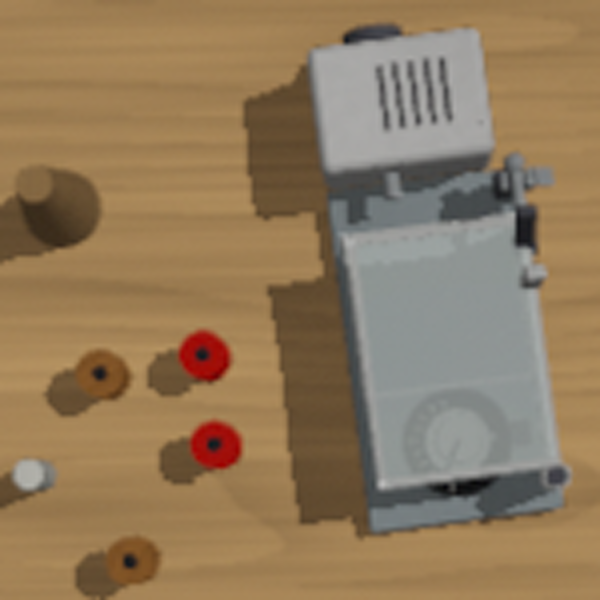

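View pics/crop2.png

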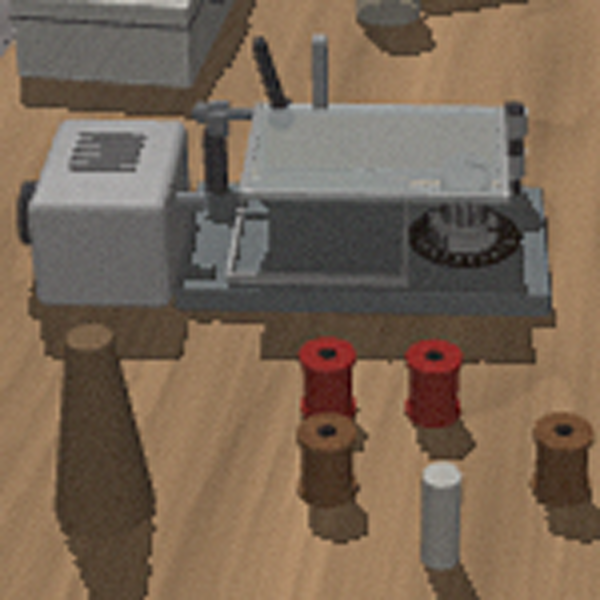

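Two brown wooden bobbins: crop1 top faces at (103,373) and (133,560). The red ones at (205,355) and (216,444) are rejected. Grip post top is about (535,272), lever (527,225), hinge post top (557,475), catch post (515,165). In the side crop, the post top is (320,40) and the lever top (262,42).

```bash
cat > h.py <<'E'
import numpy as np
from bench import sensors, optics
def cam(n):
    m=optics.camera_model(n); f=210/np.tan(np.radians(m["vertical_fov"])/2); return m,f
def ray(n,u,v):
    m,f=cam(n); R,t=np.array(m["R"]),np.array(m["t"])
    return -R.T@t, R.T@np.array([(u-m["cx"])/f,(v-m["cy"])/f,1])
def plane(n,u,v,z):
    o,d=ray(n,u,v); return (o+d*(z-o[2])/d[2])[:2]
def proj(n,X):
    m,f=cam(n); c=np.array(m["R"])@X+m["t"]; return np.array([m["cx"]+f*c[0]/c[2],m["cy"]+f*c[1]/c[2]])
E
python3 - <<'E'
from h import *
np.set_printoptions(precision=4,suppress=True)
T=lambda x,y,z:plane("top",180+x/4-.375,110+y/4-.375,z)
S=lambda x,y,z:plane("side",190+x/4-.375,175+y/4-.375,z)
for k,a in dict(housing=[(312,50,.088),(475,30,.088),(493,152,.088),(330,172,.088)],roof=[(345,238,.094),(515,214,.094),(556,462,.094),(380,488,.094)],
  hinge=[(557,475,.095)],catch=[(515,163,.089)],collar=[(460,437,.084)],post=[(537,270,.152)],b=[(103,373,.046),(133,560,.046)],base=[(370,533,.02),(563,505,.02)]).items():
  print(k,*[T(*p) for p in a])
for k,a in dict(post=(320,38,.152),lever=(262,42,.15),b1=(327,432,.046),b2=(564,432,.046),housing=(188,125,.088)).items(): print("S",k,S(*a))
E
```

```text
housing [0.79  0.056] [ 0.803  -0.0694] [ 0.7083 -0.0811] [0.6954 0.0439]
roof [0.6436 0.0332] [ 0.6594 -0.0966] [ 0.47   -0.1234] [0.453  0.0102]
hinge [ 0.4602 -0.1238]
catch [ 0.6994 -0.0977]
collar [ 0.4908 -0.0514]
post [ 0.6096 -0.1087]
b [0.5476 0.2256] [0.4014 0.204 ]
base [0.4185 0.0198] [ 0.4376 -0.1332]
S post [ 0.6077 -0.1035]
S lever [ 0.6506 -0.0943]
S b1 [0.5472 0.2315]
S b2 [0.4003 0.2103]
S housing [ 0.7049 -0.0685]
```

Request:
send_rows([
  [28,26,3,0,0,0.085],
  [28,26,3,0,0,0.085],
  [28,26,3,0,0,0.085],
  [28,26,3,0,0,0.085],
  [28,26,0,0,0,0.085],
  [28,26,0,0,0,0.085],
  [28,26,0,0,0,0.085],
  [28,26,0,0,0,0.085],
], grip=94)

```text
time: 0.77
tool_pos: [0.4014, -0.3112, 0.2421]
ee_rot: [-3.141, -0.0, 1.011]
wrist_force: [-0.3, -0.5, 0.2]
width: 0.0943
finger_force: 0.0
```

Request:
send_rows([
  [28,26,0,0,0,0.085],
  [28,26,0,0,0,0.085],
  [28,26,0,0,0,0.085],
  [28,26,0,0,0,0.085],
  [28,26,0,0,0,0.085],
  [28,26,0,0,0,0.085],
  [28,26,0,0,0,0.085],
  [28,26,0,0,0,0.085],
])

```text
time: 1.43
tool_pos: [0.6255, -0.1033, 0.2418]
ee_rot: [-3.141, -0.0, 1.691]
wrist_force: [1.1, -1.5, 0.8]
width: 0.0938
finger_force: 0.0
```

Request:
send_rows([
  [0,0,0,0,0,0],
  [0,0,0,0,0,0],
])

```text
time: 1.6
tool_pos: [0.6251, -0.1033, 0.2407]
ee_rot: [-3.139, -0.001, 1.689]
wrist_force: [0.4, -1.0, -0.3]
width: 0.0939
finger_force: 0.0
```

Run:
```python
from h import *
import cv2
a=optics.snapshot("top")[:,:,::-1]; b=optics.snapshot("side")[:,:,::-1]
cv2.imwrite("pics/2.png",np.vstack([cv2.resize(a[100:],(800,457))[:, :], ])[:457])
t=cv2.resize(a,(400,300)); s=cv2.resize(b,(400,300)); c=cv2.resize(b[150:262,215:365],(400,300),interpolation=cv2.INTER_CUBIC); d=cv2.resize(a[130:242,230:380],(400,300),interpolation=cv2.INTER_CUBIC)
cv2.imwrite("pics/2.png",np.vstack([np.hstack([t,s]),np.hstack([d,c])]))
```

```text
(no output)
```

View pics/2.png

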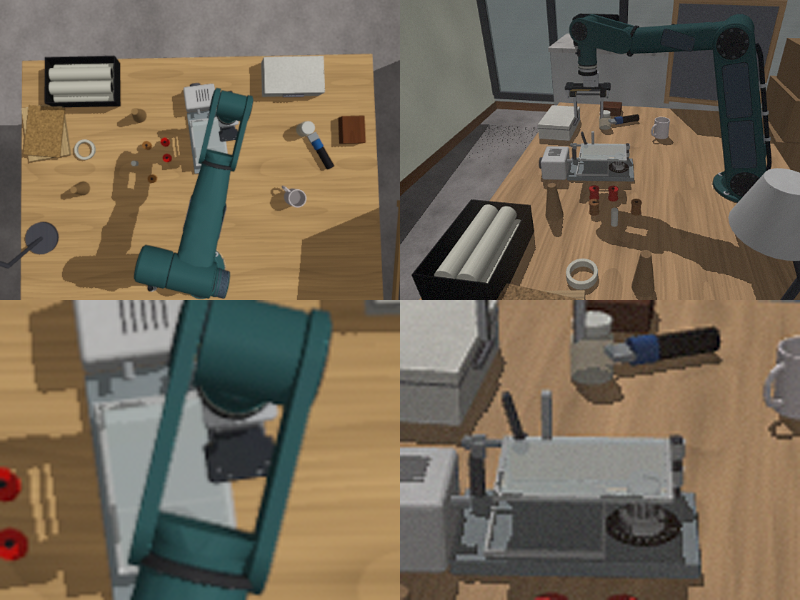

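The bench previously hidden by the arm holds no further bobbins, so there are two. In the lower-right panel the lever (513,410) and post (546,400) stand free below the open gripper. Descending.

Request:
send_rows([
  [0,0,-21,0,0,0],
  [0,0,-21,0,0,0],
  [0,0,-21,0,0,0],
  [0,0,-21,0,0,0],
  [0,0,-21,0,0,0],
  [0,0,0,0,0,0],
])

```text
time: 2.2
tool_pos: [0.6207, -0.106, 0.1324]
ee_rot: [-3.133, -0.003, 1.684]
wrist_force: [0.0, 0.3, -0.7]
width: 0.0938
finger_force: 0.0
```

Request:
send_rows([
  [0,0,0,0,0,0],
  [0,0,0,0,0,0],
  [0,0,0,0,0,0],
  [0,0,0,0,0,0],
  [0,0,0,0,0,0],
  [0,0,0,0,0,0],
  [0,0,0,0,0,0],
  [0,0,0,0,0,0],
], grip=30)

```text
time: 2.87
tool_pos: [0.6248, -0.1048, 0.1378]
ee_rot: [3.141, 0.0, 1.687]
wrist_force: [-0.1, 0.8, -0.6]
width: 0.044
finger_force: 0.2
```

Request:
send_rows([
  [0,0,0,0,0,0],
  [0,0,0,0,0,0],
  [0,0,0,0,0,0],
  [0,0,0,0,0,0],
  [0,0,0,0,0,0],
  [0,0,0,0,0,0],
])

```text
time: 3.37
tool_pos: [0.6234, -0.105, 0.1377]
ee_rot: [-3.139, -0.0, 1.686]
wrist_force: [-5.7, -0.3, 1.9]
width: 0.0399
finger_force: 30.0
```

Run:
```python
from h import *
H=np.array([.4602,-.1238]);r=.1645
a=np.linspace(.116,-1.49,18)
P=H+r*np.c_[np.cos(a),np.sin(a)]
print(np.round(np.diff(P,axis=0)*1000,1).tolist(),np.diff(a)[0],P[-1])
for p in [(590,395),(615,255)]: print(plane("top",p[0]*.7,p[1]*.7,.09))
```

```text
[[1.1, -15.5], [-0.4, -15.5], [-1.9, -15.4], [-3.3, -15.2], [-4.7, -14.8], [-6.1, -14.3], [-7.4, -13.6], [-8.7, -12.9], [-9.9, -12.0], [-10.9, -11.0], [-11.9, -9.9], [-12.8, -8.8], [-13.6, -7.5], [-14.2, -6.2], [-14.8, -4.8], [-15.2, -3.4], [-15.4, -2.0]] -0.09447058823529413 [ 0.47347654 -0.28776336]
[ 0.30947877 -0.40478537]
[ 0.6054232  -0.46789806]
```

Request:
send_rows([
  [1.1,-15.5,0,0,0,-0.0945],
  [-0.4,-15.5,0,0,0,-0.0945],
  [-1.9,-15.4,0,0,0,-0.0945],
  [-3.3,-15.2,0,0,0,-0.0945],
  [-4.7,-14.8,0,0,0,-0.0945],
  [-6.1,-14.3,0,0,0,-0.0945],
])

```text
time: 3.87
tool_pos: [0.6077, -0.1953, 0.1376]
ee_rot: [-3.138, -0.0, 1.116]
wrist_force: [-7.1, 3.5, 3.9]
width: 0.0398
finger_force: 30.1
```

Request:
send_rows([
  [-7.4,-13.6,0,0,0,-0.0945],
  [-8.7,-12.9,0,0,0,-0.0945],
  [-9.9,-12.0,0,0,0,-0.0945],
  [-10.9,-11.0,0,0,0,-0.0945],
  [-11.9,-9.9,0,0,0,-0.0945],
  [-12.8,-8.8,0,0,0,-0.0945],
])

```text
time: 4.37
tool_pos: [0.5464, -0.2629, 0.1376]
ee_rot: [-3.138, 0.0, 0.55]
wrist_force: [-4.8, 5.5, 3.1]
width: 0.0395
finger_force: 30.0
```

Request:
send_rows([
  [-13.6,-7.5,0,0,0,-0.0945],
  [-14.2,-6.2,0,0,0,-0.0945],
  [-14.8,-4.8,0,0,0,-0.0945],
  [-15.2,-3.4,0,0,0,-0.0945],
  [-15.4,-2.0,0,0,0,-0.0945],
  [0,0,0,0,0,0],
  [0,0,0,0,0,0],
])

```text
time: 4.95
tool_pos: [0.4735, -0.2867, 0.1377]
ee_rot: [-3.14, 0.001, 0.08]
wrist_force: [-1.4, 5.1, 3.0]
width: 0.0398
finger_force: 30.0
```

Request:
send_rows([
  [0,0,0,0,0,0],
  [0,0,0,0,0,0],
  [0,0,0,0,0,0],
  [0,0,0,0,0,0],
  [0,0,0,0,0,0],
  [0,0,0,0,0,0],
  [0,0,0,0,0,0],
  [0,0,0,0,0,0],
], grip=94)

```text
time: 5.62
tool_pos: [0.4746, -0.2877, 0.1375]
ee_rot: [-3.142, -0.0, 0.08]
wrist_force: [-0.6, 0.0, -0.4]
width: 0.0899
finger_force: 0.0
```

Request:
send_rows([
  [0,0,25,0,0,0],
  [0,0,30,0,0,0],
  [0,0,30,0,0,0],
  [0,0,30,0,0,0],
  [0,0,0,0,0,0],
  [0,0,0,0,0,0],
])

```text
time: 6.12
tool_pos: [0.4753, -0.2883, 0.2553]
ee_rot: [3.138, -0.004, 0.08]
wrist_force: [-0.4, 0.8, -0.3]
width: 0.0937
finger_force: 0.0
```

Run:
```python
from h import *
import cv2
print(sensors.get_obs()["tool_pos"],sensors.get_obs()["width"])
a=optics.snapshot("top")[:,:,::-1]; b=optics.snapshot("side")[:,:,::-1]
cv2.imwrite("pics/3t.png",a);cv2.imwrite("pics/3s.png",b)
cv2.imwrite("pics/3.png",np.hstack([cv2.resize(a[110:260,180:280],(400,600),interpolation=cv2.INTER_CUBIC)*1,cv2.resize(a[110:260,250:350],(400,600),interpolation=cv2.INTER_CUBIC)]))
```

```text
[ 0.47534922 -0.28831228  0.25525522] 0.09365499679405945
```

View pics/3.png

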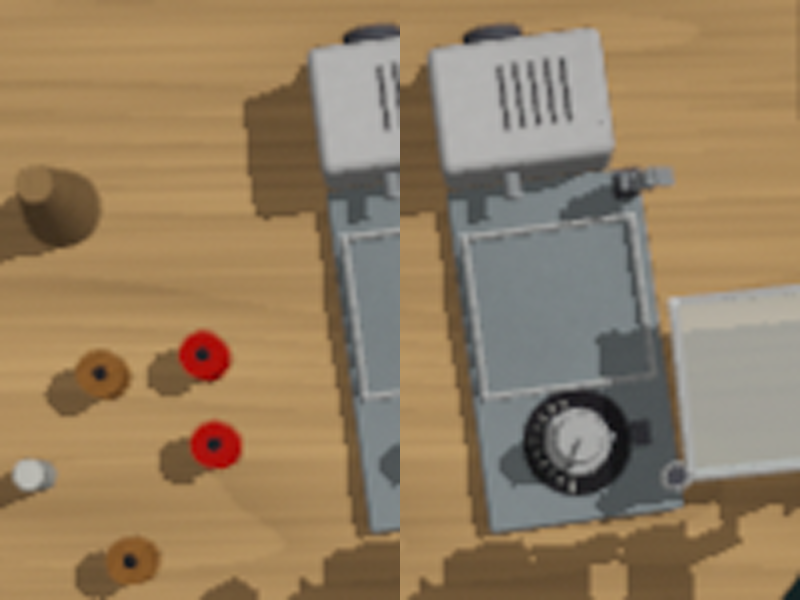

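Guard is wide open. Bed lip corners in the right half: (464,236), (634,216), (656,372), (484,396). Collar centre is (580,436). I'll zoom in on the collar for the line and ticks.

Run:
```python
from h import *
import cv2
np.set_printoptions(precision=4,suppress=True)
a=cv2.imread("pics/3t.png"); b=cv2.imread("pics/3s.png")
U=lambda x,y,z:plane("top",250+(x-400)/4-.375,110+y/4-.375,z)
L=[U(*p,.028) for p in[(464,236),(634,216),(656,372),(484,396)]]; print(*L,"bed",np.mean(L,0))
print("collar",U(580,436,.084), "hinge",U(677,475,.095),"catch",U(627,180,.089))
u,v=np.round(proj("side",np.array([.492,-.051,.06]))).astype(int); print(u,v)
cv2.imwrite("pics/4.png",np.hstack([cv2.resize(a[200:240,275:315],(400,400),interpolation=cv2.INTER_CUBIC),cv2.resize(b[v-25:v+25,u-25:u+25],(400,400),interpolation=cv2.INTER_CUBIC)]))
```

```text
[0.6539 0.0359] [ 0.6672 -0.0992] [ 0.5429 -0.1138] [0.5266 0.0224] bed [ 0.5976 -0.0387]
collar [ 0.4915 -0.0514] hinge [ 0.4602 -0.1238] catch [ 0.6864 -0.0913]
305 222
```

View pics/4.png

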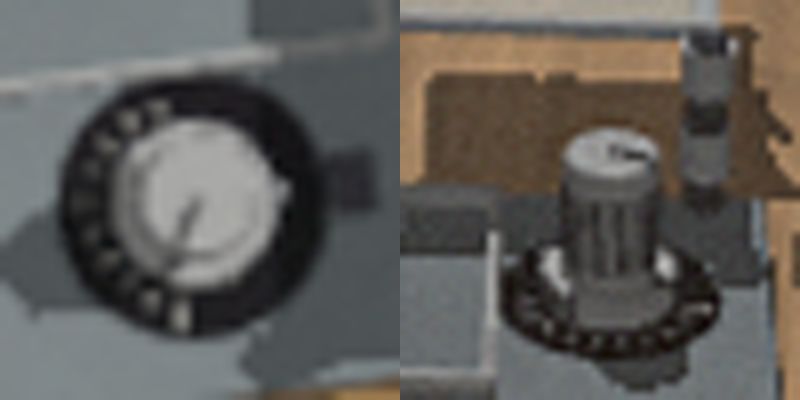

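Run:
```python
from h import *
import cv2
for n,f in(("top","pics/3t.png"),("side","pics/3s.png")):
    g=cv2.imread(f,0).astype(np.float32)
    for dx,dy in [(0,0),(.002,0),(0,.002),(-.002,0),(0,-.002)]:
        o=[]
        for k in np.arange(-.5,9.6,.5):
            a=np.pi+.122-.3*k
            q=np.array([proj(n,np.array([.4908+dx+r*np.cos(a),-.0516+dy+r*np.sin(a),.084])) for r in np.linspace(.006,.014,9)],np.float32)
            o.append(cv2.remap(g,q[:,:1],q[:,1:],1).mean())
        print(n,dx,dy,np.round(o).astype(int))
```

```text
top 0 0 [165 164 157 147 126 112 120 137 151 160 164 165 166 166 166 166 166 166
 166 166 167]
top 0.002 0 [163 161 151 138 119 115 132 150 160 164 166 166 167 167 166 165 165 165
 164 165 167]
top 0 0.002 [160 151 143 124 111 122 141 154 161 165 165 164 164 164 164 165 164 164
 165 165 165]
top -0.002 0 [165 165 161 156 138 118 114 126 140 151 158 163 165 165 166 166 166 167
 167 167 167]
top 0 -0.002 [166 165 165 162 151 131 114 119 134 148 158 162 164 165 166 167 167 167
 167 167 167]
side 0 0 [144 144 131 109  88  78  85 101 117 127 129 131 140 148 152 151 151 151
 152 152 151]
side 0.002 0 [139 137 125 107  90  84  96 111 122 127 135 145 151 151 151 152 153 153
 154 151 147]
side 0 0.002 [141 124 103  83  74  85 104 122 132 137 139 142 146 150 151 152 153 152
 153 153 153]
side -0.002 0 [146 149 136 117  95  78  79  90 105 119 129 132 131 134 142 148 151 151
 151 151 151]
side 0 -0.002 [146 146 146 136 115  94  83  87 101 115 120 120 133 146 151 150 150 150
 151 151 150]
```

Request:
send_rows([
  [2,29.5,0,0,0,0.112],
  [2,29.5,0,0,0,0.112],
  [2,29.5,0,0,0,0.112],
  [2,29.5,0,0,0,0.112],
  [2,29.5,0,0,0,0.112],
  [2,29.5,0,0,0,0.112],
  [2,29.5,0,0,0,0.112],
  [2,29.5,0,0,0,0.112],
], grip=64)

```text
time: 6.88
tool_pos: [0.4893, -0.0501, 0.25]
ee_rot: [-3.137, 0.002, 0.982]
wrist_force: [0.9, -0.4, 0.5]
width: 0.0642
finger_force: 0.0
```

Request:
send_rows([
  [0,0,-36,0,0,0],
  [0,0,-36,0,0,0],
  [0,0,-36,0,0,0],
  [0,0,0,0,0,0],
  [0,0,0,0,0,0],
  [0,0,0,0,0,0],
])

```text
time: 7.38
tool_pos: [0.491, -0.0519, 0.1455]
ee_rot: [3.141, -0.0, 0.976]
wrist_force: [0.1, -0.6, 0.5]
width: 0.0636
finger_force: 0.0
```

Request:
send_rows([
  [0,0,-25,0,0,0],
  [0,0,-26,0,0,0],
  [0,0,-26,0,0,0],
  [0,0,0,0,0,0],
  [0,0,0,0,0,0],
])

```text
time: 7.8
tool_pos: [0.4914, -0.0521, 0.069]
ee_rot: [3.14, -0.001, 0.976]
wrist_force: [0.2, -0.6, 1.2]
width: 0.0637
finger_force: 0.0
```

Request:
send_rows([
  [0,0,0,0,0,0],
  [0,0,0,0,0,0],
  [0,0,0,0,0,0],
  [0,0,0,0,0,0],
  [0,0,0,0,0,0],
  [0,0,0,0,0,0],
  [0,0,0,0,0,0],
  [0,0,0,0,0,0],
], grip=30)

```text
time: 8.47
tool_pos: [0.4896, -0.0507, 0.0688]
ee_rot: [-3.139, -0.001, 0.977]
wrist_force: [-4.5, 2.8, 7.3]
width: 0.0359
finger_force: 30.0
```

Request:
send_rows([
  [0,0,0,0,0,-0.1],
  [0,0,0,0,0,-0.1],
  [0,0,0,0,0,-0.1],
  [0,0,0,0,0,-0.1],
  [0,0,0,0,0,-0.1],
  [0,0,0,0,0,-0.1],
])

```text
time: 8.97
tool_pos: [0.4886, -0.0502, 0.0688]
ee_rot: [-3.137, 0.003, 0.372]
wrist_force: [-8.4, 4.9, 9.0]
width: 0.0353
finger_force: 30.0
```

Request:
send_rows([
  [0,0,0,0,0,-0.1],
  [0,0,0,0,0,-0.1],
  [0,0,0,0,0,-0.1],
  [0,0,0,0,0,-0.1],
  [0,0,0,0,0,-0.1],
  [0,0,0,0,0,-0.1],
  [0,0,0,0,0,0],
  [0,0,0,0,0,0],
])

```text
time: 9.63
tool_pos: [0.4887, -0.0492, 0.0687]
ee_rot: [-3.137, 0.005, -0.224]
wrist_force: [-7.4, 7.3, 8.8]
width: 0.0358
finger_force: 30.0
```

Request:
send_rows([
  [0,0,0,0,0,0],
  [0,0,0,0,0,0],
  [0,0,0,0,0,0],
  [0,0,0,0,0,0],
  [0,0,0,0,0,0],
  [0,0,0,0,0,0],
], grip=64)

```text
time: 10.13
tool_pos: [0.4905, -0.0519, 0.0674]
ee_rot: [3.141, 0.0, -0.224]
wrist_force: [-0.8, 0.3, 0.7]
width: 0.0639
finger_force: 0.0
```

Request:
send_rows([
  [0,0,30,0,0,0],
  [0,0,35,0,0,0],
  [0,0,35,0,0,0],
  [0,0,30,0,0,0],
  [0,0,20,0,0,0],
])

```text
time: 10.55
tool_pos: [0.4915, -0.0521, 0.2214]
ee_rot: [3.141, -0.005, -0.224]
wrist_force: [0.1, -0.2, -0.1]
width: 0.0644
finger_force: 0.0
```

Request:
send_rows([
  [7,35,0,0,0,0.043],
  [7,35,0,0,0,0.043],
  [7,35,0,0,0,0.043],
  [7,35,0,0,0,0.043],
  [7,35,0,0,0,0.043],
  [7,35,0,0,0,0.043],
  [7,35,0,0,0,0.043],
  [7,35,0,0,0,0.043],
])

```text
time: 11.22
tool_pos: [0.5466, 0.23, 0.2173]
ee_rot: [3.141, -0.0, 0.122]
wrist_force: [0.6, -0.4, 0.4]
width: 0.0642
finger_force: 0.0
```

Run:
```python
from h import *
import cv2
print(sensors.get_obs()["tool_pos"])
T=optics.snapshot("top"); S=optics.snapshot("side")
for n,im in(("top",T),("side",S)):
    g=cv2.cvtColor(im,cv2.COLOR_RGB2GRAY).astype(np.float32); o=[]
    for k in np.arange(-.5,9.6,.5):
            a=np.pi+.122-.3*k
            q=np.array([proj(n,np.array([.4900+r*np.cos(a),-.051+r*np.sin(a),.084])) for r in np.linspace(.006,.014,9)],np.float32)
            o.append(cv2.remap(g,q[:,:1],q[:,1:],1).mean())
    print(n,np.round(o).astype(int))
a=T[:,:,::-1];b=S[:,:,::-1]
u,v=np.round(proj("side",np.array([.492,-.051,.06]))).astype(int)
cv2.imwrite("pics/5.png",np.vstack([np.hstack([cv2.resize(a[200:240,275:315],(300,300),interpolation=cv2.INTER_CUBIC),cv2.resize(b[v-25:v+25,u-25:u+25],(300,300),interpolation=cv2.INTER_CUBIC)]),
np.hstack([cv2.resize(a[180:260,180:260],(300,300)),cv2.resize(b[240:320,240:320],(300,300))])]))
```

```text
[0.5465978  0.22999786 0.21732967]
top [164 164 164 164 164 163 163 162 160 157 149 137 118 115 144 159 163 164
 164 165 165]
side [148 149 150 150 149 149 148 148 148 141 120  74  63  89 122 144 151 152
 153 153 154]
```

View pics/5.png

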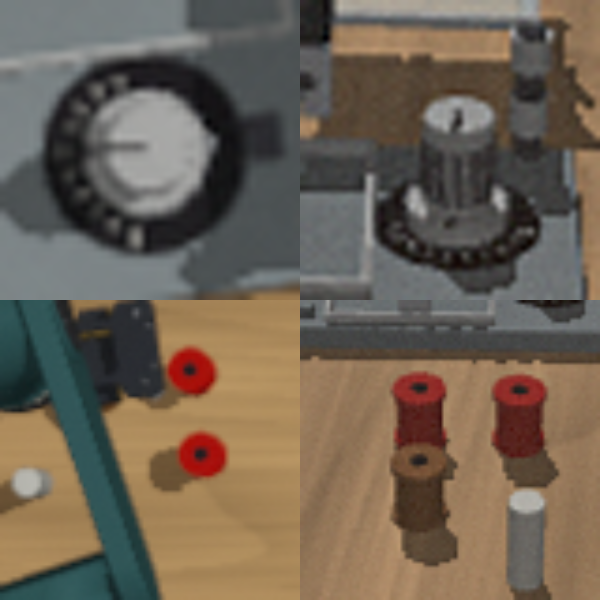

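Reading the line directly, it points almost exactly left, from (150,145) to (95,147), which looks like 5 rather than 6. I'll fit the line direction free of centre error.

```bash
cat > line.py <<'E'
from h import *
import cv2
def line(n,g):
    g=g.astype(np.float32); P=[]
    X,Y=np.meshgrid(np.arange(-.017,.0171,.0005),np.arange(-.017,.0171,.0005))
    q=np.array([proj(n,np.array([.490+x,-.051+y,.084])) for x,y in zip(X.ravel(),Y.ravel())],np.float32)
    w=cv2.remap(g,q[:,:1],q[:,1:],cv2.INTER_CUBIC).ravel()
    xy=np.c_[X.ravel(),Y.ravel()]; i=np.hypot(*xy.T)<.0135
    xy,w=xy[i],w[i]; w=np.clip(np.median(w)-25-w,0,None)
    c=(xy*w[:,None]).sum(0)/w.sum(); C=((xy-c)*w[:,None]).T@(xy-c)
    d=np.linalg.eigh(C)[1][:,1]; d*=np.sign(d@c) or 1
    return c*1000,(((np.pi+.122-np.arctan2(d[1],d[0]))+np.pi)%(2*np.pi)-np.pi)/.3
E
python3 - <<'E'
from line import *
for n in("top","side"): print(n,line(n,cv2.imread(f"pics/3{n[0]}.png",0)),line(n,cv2.cvtColor(optics.snapshot(n),cv2.COLOR_RGB2GRAY)))
E
```

```text
Traceback (most recent call last):
  File "line.py", line 6, in line
    q=np.array([proj(n,np.array([.490+x,-.051+y,.084])) for x,y in zip(X.ravel(),Y.ravel())],np.float32)
                ~~~~^^^^^^^^^^^^^^^^^^^^^^^^^^^^^^^^^^^
  File "h.py", line 11, in proj
    m,f=cam(n); c=np.array(m["R"])@X+m["t"]; return np.array([m["cx"]+f*c[0]/c[2],m["cy"]+f*c[1]/c[2]])
        ~~~^^^
  File "h.py", line 4, in cam
    m=optics.camera_model(n); f=210/np.tan(np.radians(m["vertical_fov"])/2); return m,f
ValueError: time passes only in moves, steps and waits
```

```bash
sed -i 's/^def cam/import functools\n@functools.cache\ndef cam/' h.py
python3 - <<'E'
from line import *
for n in("top","side"): print(n,line(n,cv2.imread(f"pics/3{n[0]}.png",0)),line(n,cv2.cvtColor(optics.snapshot(n),cv2.COLOR_RGB2GRAY)))
E
```

```text
top (array([-7.2133664 ,  3.87746183]), np.float64(1.9143374205431944)) (array([0.1615556 , 7.93859772]), np.float64(5.674424026267264))
side (array([-6.94710672,  3.83876413]), np.float64(1.7778185461578078)) (array([-0.3966428 ,  7.42154333]), np.float64(5.33007308034794))
```

Run:
```python
from line import *
ims=[]
for n in("top","side"):
    im=optics.snapshot(n)[:,:,::-1].copy()
    for z in(.035,.084):
        s=np.linspace(.04,-.04,400); q=np.array([[proj(n,np.array([.490+x,-.051+y,z])) for y in s] for x in s],np.float32)
        w=cv2.remap(im,q[...,0],q[...,1],cv2.INTER_CUBIC); w=cv2.resize(w,(300,300))
        cv2.circle(w,(150,150),1,(0,0,255),-1); ims.append(w)
        for k in range(10):
            a=np.pi+.122-.24-.3*k; p=lambda r:(int(150-r*np.sin(a)*3750),int(150-r*np.cos(a)*3750))
            cv2.line(w,p(.034),p(.039),(0,255,0) if k%5 else (0,0,255),1)
cv2.imwrite("pics/6.png",np.vstack([np.hstack(ims[:2]),np.hstack(ims[2:])]))
```

```text
(no output)
```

View pics/6.png

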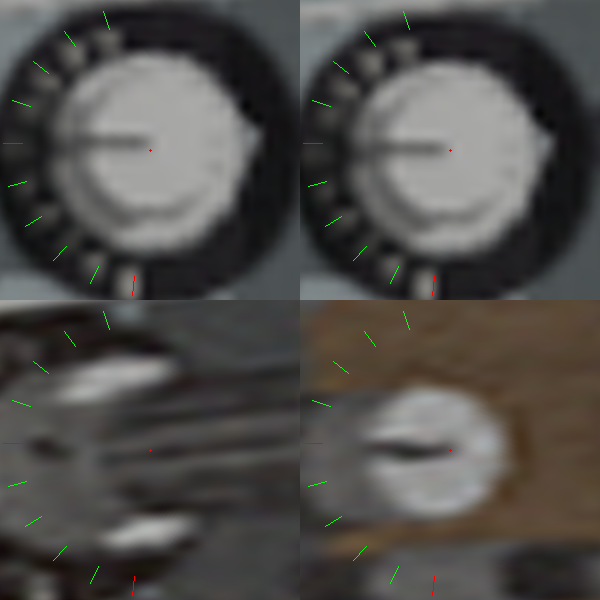

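With the tick overlay the line points exactly at 5, so it started at 1 and needs one more click later. Bobbin 1 is still in place, so I'm picking it now.

Request:
send_rows([
  [0,0,-30,0,0,0],
  [0,0,-30,0,0,0],
  [0,0,-30,0,0,0],
  [0,0,-30,0,0,0],
  [0,0,-30,0,0,0],
  [0,0,-31,0,0,0],
  [0,0,0,0,0,0],
  [0,0,0,0,0,0],
])

```text
time: 12.18
tool_pos: [0.5452, 0.2264, 0.0351]
ee_rot: [3.14, 0.004, 0.118]
wrist_force: [0.5, -0.4, -0.0]
width: 0.0641
finger_force: 0.0
```

Request:
send_rows([
  [0,0,0,0,0,0],
  [0,0,0,0,0,0],
  [0,0,0,0,0,0],
  [0,0,0,0,0,0],
  [0,0,0,0,0,0],
  [0,0,0,0,0,0],
  [0,0,0,0,0,0],
], grip=30)

```text
time: 12.77
tool_pos: [0.5476, 0.2287, 0.0384]
ee_rot: [-3.141, -0.003, 0.12]
wrist_force: [-0.6, 0.4, 6.5]
width: 0.037
finger_force: 30.0
```

Request:
send_rows([
  [0,0,20,0,0,0],
  [0,0,30,0,0,0],
  [0,0,30,0,0,0],
  [0,0,30,0,0,0],
  [0,0,0,0,0,0],
  [0,0,0,0,0,0],
])

```text
time: 13.27
tool_pos: [0.5476, 0.2288, 0.1488]
ee_rot: [-3.141, -0.005, 0.12]
wrist_force: [0.6, 0.2, -0.3]
width: 0.0377
finger_force: 30.0
```

Request:
send_rows([
  [9.5,-33,0,0,0,0],
  [9.5,-33,0,0,0,0],
  [9.5,-33,0,0,0,0],
  [9.5,-33,0,0,0,0],
  [9.5,-33,0,0,0,0],
  [9.5,-33,0,0,0,0],
  [9.5,-33,0,0,0,0],
  [9.5,-33,0,0,0,0],
])

```text
time: 13.93
tool_pos: [0.6213, -0.0371, 0.1433]
ee_rot: [-3.14, 0.005, 0.12]
wrist_force: [-0.6, -0.4, -0.6]
width: 0.0373
finger_force: 30.0
```

Request:
send_rows([
  [0,0,-25,0,0,0],
  [0,0,-25,0,0,0],
  [0,0,-20,0,0,0],
  [0,0,-12,0,0,0],
  [0,0,0,0,0,0],
  [0,0,0,0,0,0],
])

```text
time: 14.43
tool_pos: [0.6215, -0.0354, 0.0628]
ee_rot: [-3.141, 0.003, 0.121]
wrist_force: [-0.0, -0.9, -0.3]
width: 0.0376
finger_force: 30.0
```

Request:
send_rows([
  [0,0,-3,0,0,0],
  [0,0,-3,0,0,0],
  [0,0,0,0,0,0],
  [0,0,0,0,0,0],
])

```text
time: 14.77
tool_pos: [0.6226, -0.0356, 0.0589]
ee_rot: [3.141, -0.001, 0.121]
wrist_force: [0.7, 0.8, -0.1]
width: 0.0374
finger_force: 30.0
```

Request:
send_rows([
  [0,0,-1.5,0,0,0],
  [0,0,-1.5,0,0,0],
  [0,0,0,0,0,0],
  [0,0,0,0,0,0],
])

```text
time: 15.1
tool_pos: [0.6231, -0.0357, 0.0576]
ee_rot: [3.141, -0.002, 0.12]
wrist_force: [-1.6, -0.2, 5.6]
width: 0.038
finger_force: 30.0
```

Contact. Release to 64 and rise, then go to bobbin 2.

Request:
send_rows([
  [0,0,0,0,0,0],
  [0,0,0,0,0,0],
  [0,0,0,0,0,0],
  [0,0,0,0,0,0],
  [0,0,0,0,0,0],
], grip=62)

```text
time: 15.52
tool_pos: [0.6223, -0.0357, 0.0552]
ee_rot: [-3.142, 0.001, 0.12]
wrist_force: [0.8, 0.6, 0.1]
width: 0.0618
finger_force: 0.0
```

Request:
send_rows([
  [0,0,20,0,0,0],
  [0,0,35,0,0,0],
  [0,0,35,0,0,0],
  [0,0,0,0,0,0],
])

```text
time: 15.85
tool_pos: [0.6266, -0.0363, 0.1545]
ee_rot: [3.138, -0.014, 0.12]
wrist_force: [1.3, -0.5, 1.1]
width: 0.0621
finger_force: 0.0
```

Request:
send_rows([
  [-28,30.5,2,0,0,0],
  [-28,30.5,2,0,0,0],
  [-28,30.5,2,0,0,0],
  [-28,30.5,2,0,0,0],
  [-28,30.5,2,0,0,0],
  [-28,30.5,2,0,0,0],
  [-28,30.5,2,0,0,0],
  [-26,29,2,0,0,0],
])

```text
time: 16.52
tool_pos: [0.3987, 0.208, 0.1616]
ee_rot: [-3.141, -0.0, 0.12]
wrist_force: [0.0, 0.9, 0.3]
width: 0.0621
finger_force: 0.0
```

Run:
```python
from h import *
import cv2
print(sensors.get_obs()["tool_pos"])
a=optics.snapshot("top")[:,:,::-1];b=optics.snapshot("side")[:,:,::-1]
cv2.imwrite("pics/7.png",np.hstack([cv2.resize(a[110:260,180:330],(400,400),interpolation=cv2.INTER_CUBIC),cv2.resize(b[180:330,200:350],(400,400),interpolation=cv2.INTER_CUBIC)]))
```

```text
[0.39870147 0.2079791  0.16155689]
```

View pics/7.png

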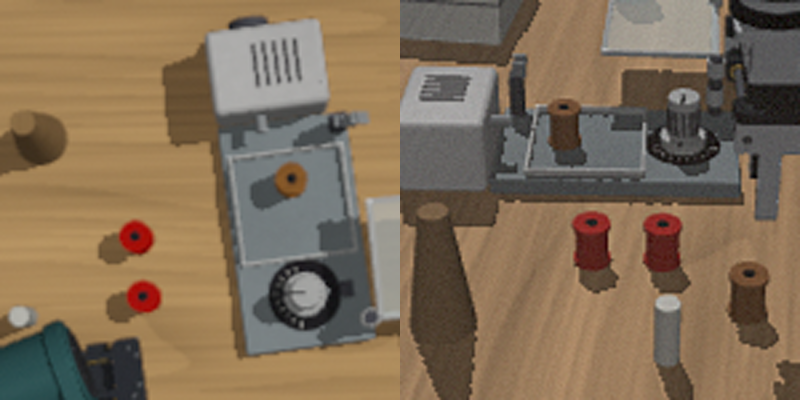

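Bobbin 1 stands upright on the bed (left panel (291,178), right panel (564,125)). Bobbin 2 is unmoved at (748,272) in the right panel.

Request:
send_rows([
  [0.5,0,-25,0,0,0],
  [0.5,0,-25,0,0,0],
  [0.5,0,-25,0,0,0],
  [0,0,-25,0,0,0],
  [0,0,-24,0,0,0],
  [0,0,0,0,0,0],
  [0,0,0,0,0,0],
])

```text
time: 17.2
tool_pos: [0.4014, 0.2059, 0.0364]
ee_rot: [3.14, 0.003, 0.12]
wrist_force: [0.3, 0.3, 0.9]
width: 0.0619
finger_force: 0.0
```

Request:
send_rows([
  [0,0,0,0,0,0],
  [0,0,0,0,0,0],
  [0,0,0,0,0,0],
  [0,0,0,0,0,0],
  [0,0,0,0,0,0],
  [0,0,0,0,0,0],
  [0,0,0,0,0,0],
], grip=30)

```text
time: 17.78
tool_pos: [0.403, 0.2072, 0.0389]
ee_rot: [-3.141, -0.003, 0.12]
wrist_force: [-0.6, -0.4, 6.0]
width: 0.0378
finger_force: 30.0
```

Request:
send_rows([
  [0,0,20,0,0,0],
  [0,0,30,0,0,0],
  [0,0,35,0,0,0],
  [0,0,35,0,0,0],
  [0,0,0,0,0,0],
  [0,0,0,0,0,0],
])

```text
time: 18.28
tool_pos: [0.4032, 0.2073, 0.1598]
ee_rot: [-3.14, -0.005, 0.12]
wrist_force: [0.4, -0.5, -0.8]
width: 0.038
finger_force: 30.0
```

Request:
send_rows([
  [20.6,-31.2,0,0,0,0],
  [20.6,-31.2,0,0,0,0],
  [20.6,-31.2,0,0,0,0],
  [20.6,-31.2,0,0,0,0],
  [20.6,-31.2,0,0,0,0],
  [20.6,-31.2,0,0,0,0],
  [20.6,-31.2,0,0,0,0],
  [20.6,-31.2,0,0,0,0],
])

```text
time: 18.95
tool_pos: [0.5661, -0.0442, 0.1545]
ee_rot: [-3.14, 0.005, 0.12]
wrist_force: [0.0, 0.1, -0.3]
width: 0.0374
finger_force: 30.0
```

Request:
send_rows([
  [0,0,-25,0,0,0],
  [0,0,-30,0,0,0],
  [0,0,-25,0,0,0],
  [0,0,-10,0,0,0],
  [0,0,-6,0,0,0],
  [0,0,0,0,0,0],
  [0,0,0,0,0,0],
])

```text
time: 19.53
tool_pos: [0.5665, -0.0425, 0.0611]
ee_rot: [-3.141, 0.001, 0.121]
wrist_force: [0.3, 0.1, -0.7]
width: 0.0377
finger_force: 30.0
```

Request:
send_rows([
  [0,0,-2,0,0,0],
  [0,0,-2,0,0,0],
  [0,0,0,0,0,0],
  [0,0,0,0,0,0],
])

```text
time: 19.87
tool_pos: [0.5674, -0.0427, 0.0589]
ee_rot: [3.141, -0.002, 0.121]
wrist_force: [-1.2, 0.1, 5.5]
width: 0.0373
finger_force: 30.0
```

Request:
send_rows([
  [0,0,0,0,0,0],
  [0,0,0,0,0,0],
  [0,0,0,0,0,0],
  [0,0,0,0,0,0],
  [0,0,0,0,0,0],
], grip=62)

```text
time: 20.28
tool_pos: [0.5665, -0.0428, 0.057]
ee_rot: [-3.142, 0.001, 0.12]
wrist_force: [0.4, 0.6, -0.1]
width: 0.062
finger_force: 0.0
```

Request:
send_rows([
  [0,0,20,0,0,0],
  [0,0,35,0,0,0],
  [0,0,32,0,0,0],
  [-19,-2,0,0,0,0],
  [-19,-2,0,0,0,0],
  [-19,-2,0,0,0,0],
  [-19,-2,0,0,0,0],
  [0,0,0,0,0,0],
])

```text
time: 20.95
tool_pos: [0.4882, -0.0509, 0.1443]
ee_rot: [-3.142, 0.002, 0.12]
wrist_force: [-0.1, 0.4, 0.4]
width: 0.0618
finger_force: 0.0
```

Request:
send_rows([
  [0,0,0,0,0,0],
  [0,0,0,0,0,0],
])

```text
time: 21.12
tool_pos: [0.4914, -0.0509, 0.1447]
ee_rot: [3.141, -0.001, 0.12]
wrist_force: [-0.5, -0.0, 0.0]
width: 0.0621
finger_force: 0.0
```

Request:
send_rows([
  [0,0,-25,0,0,0],
  [0,0,-26,0,0,0],
  [0,0,-25,0,0,0],
  [0,0,0,0,0,0],
  [0,0,0,0,0,0],
])

```text
time: 21.53
tool_pos: [0.4903, -0.0505, 0.0671]
ee_rot: [-3.14, 0.003, 0.121]
wrist_force: [-0.6, -0.2, 0.2]
width: 0.0617
finger_force: 0.0
```

Request:
send_rows([
  [0,0,0,0,0,0],
  [0,0,0,0,0,0],
  [0,0,0,0,0,0],
  [0,0,0,0,0,0],
  [0,0,0,0,0,0],
  [0,0,0,0,0,0],
  [0,0,0,0,0,0],
  [0,0,0,0,0,0],
], grip=30)

```text
time: 22.2
tool_pos: [0.4916, -0.0493, 0.07]
ee_rot: [-3.139, -0.003, 0.121]
wrist_force: [-0.4, 5.5, 4.2]
width: 0.0357
finger_force: 30.0
```

Request:
send_rows([
  [0,0,0,0,0,-0.08],
  [0,0,0,0,0,-0.08],
  [0,0,0,0,0,-0.08],
  [0,0,0,0,0,-0.07],
  [0,0,0,0,0,0],
  [0,0,0,0,0,0],
  [0,0,0,0,0,0],
  [0,0,0,0,0,0],
])

```text
time: 22.87
tool_pos: [0.4904, -0.0495, 0.07]
ee_rot: [-3.139, 0.001, -0.19]
wrist_force: [-3.9, 5.1, 6.3]
width: 0.0355
finger_force: 30.0
```

Request:
send_rows([
  [0,0,0,0,0,0],
  [0,0,0,0,0,0],
  [0,0,0,0,0,0],
  [0,0,0,0,0,0],
  [0,0,0,0,0,0],
], grip=62)

```text
time: 23.28
tool_pos: [0.4907, -0.051, 0.0683]
ee_rot: [3.141, 0.0, -0.19]
wrist_force: [0.5, -0.8, -0.0]
width: 0.0618
finger_force: 0.0
```

Request:
send_rows([
  [0,0,30,0,0,0],
  [0,0,40,0,0,0],
  [0,0,40,0,0,0],
  [0,0,40,0,0,0],
  [0,0,40,0,0,0],
  [0,0,0,0,0,0],
])

```text
time: 23.78
tool_pos: [0.4941, -0.0517, 0.2684]
ee_rot: [3.141, -0.017, -0.19]
wrist_force: [0.2, -1.0, 1.1]
width: 0.0619
finger_force: 0.0
```

Request:
send_rows([
  [-2.2,-29.5,-1,0,0,0.034],
  [-2.2,-29.5,-1,0,0,0.034],
  [-2.2,-29.5,-1,0,0,0.034],
  [-2.2,-29.5,-1,0,0,0.034],
  [-2.2,-29.5,-1,0,0,0.034],
  [-2.2,-29.5,-1,0,0,0.034],
  [-2.2,-29.5,-1,0,0,0.034],
  [-2.2,-29.5,-1,0,0,0.034],
], grip=94)

```text
time: 24.45
tool_pos: [0.4728, -0.2884, 0.25]
ee_rot: [-3.142, 0.0, 0.084]
wrist_force: [-0.6, 0.9, 0.4]
width: 0.0938
finger_force: 0.0
```

Request:
send_rows([
  [0,0,0,0,0,0],
  [0,0,0,0,0,0],
])

```text
time: 24.62
tool_pos: [0.4727, -0.288, 0.2494]
ee_rot: [-3.14, 0.001, 0.079]
wrist_force: [0.4, 0.5, -0.7]
width: 0.0939
finger_force: 0.0
```

Run:
```python
from line import *
print(sensors.get_obs()["tool_pos"])
T=optics.snapshot("top")[:,:,::-1];S=optics.snapshot("side")[:,:,::-1]; cv2.imwrite("pics/8s.png",S)
print(line("top",cv2.cvtColor(T.copy(),6)),line("side",cv2.cvtColor(S.copy(),6)))
s=np.linspace(.04,-.04,400); q=np.array([[proj("top",np.array([.490+x,-.051+y,.084])) for y in s] for x in s],np.float32)
w=cv2.remap(T,q[...,0],q[...,1],cv2.INTER_CUBIC)
for k in range(10):
    a=np.pi+.122-.24-.3*k; p=lambda r:(int(200-r*np.sin(a)*5000),int(200-r*np.cos(a)*5000))
    cv2.line(w,p(.034),p(.039),(0,255,0) if k%5 else (0,0,255),1)
cv2.imwrite("pics/8.png",np.hstack([w,cv2.resize(T[150:270,250:370],(400,400),interpolation=cv2.INTER_CUBIC)]))
```

```text
[ 0.47265536 -0.28799045  0.24941483]
(array([2.40701572, 8.16099222]), np.float64(6.700841691120638)) (array([1.48893331, 7.77936036]), np.float64(6.346547498222416))
```

View pics/8.png

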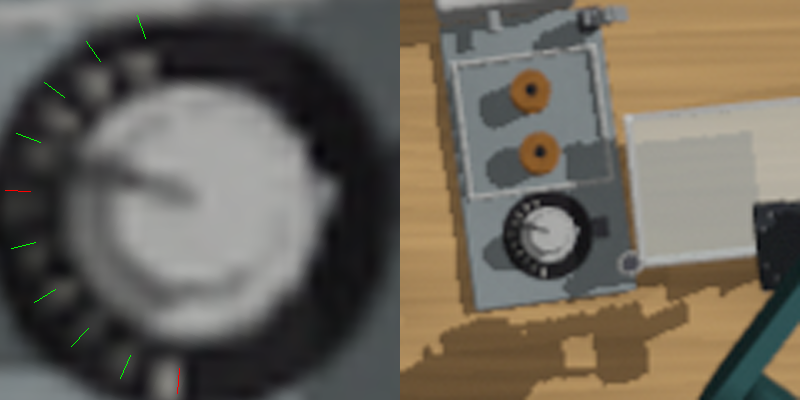

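Collar centroids over the three settings fit a circle with exactly 4 + 1 clicks, giving 1 → 5 → 6, so it is at 6. Both bobbins stand upright on the bed (right half (530,90), (538,152)). Now shutting the guard.

Request:
send_rows([
  [1.5,0,-22,0,0,0],
  [0,0,-22,0,0,0],
  [0,0,-22,0,0,0],
  [0,0,-22,0,0,0],
  [0,0,-24,0,0,0],
  [0,0,0,0,0,0],
  [0,0,0,0,0,0],
])

```text
time: 25.3
tool_pos: [0.4743, -0.285, 0.1376]
ee_rot: [-3.139, 0.002, 0.084]
wrist_force: [-0.5, -0.5, 0.7]
width: 0.0942
finger_force: 0.0
```

Request:
send_rows([
  [0,0,0,0,0,0],
  [0,0,0,0,0,0],
  [0,0,0,0,0,0],
  [0,0,0,0,0,0],
  [0,0,0,0,0,0],
  [0,0,0,0,0,0],
  [0,0,0,0,0,0],
  [0,0,0,0,0,0],
], grip=30)

```text
time: 25.97
tool_pos: [0.4746, -0.2869, 0.1386]
ee_rot: [3.141, -0.0, 0.082]
wrist_force: [0.1, 0.2, 0.2]
width: 0.0441
finger_force: 0.2
```

Request:
send_rows([
  [0,0,0,0,0,0],
  [0,0,0,0,0,0],
  [0,0,0,0,0,0],
  [0,0,0,0,0,0],
  [0,0,0,0,0,0],
  [0,0,0,0,0,0],
])

```text
time: 26.47
tool_pos: [0.4746, -0.2865, 0.1385]
ee_rot: [-3.141, 0.0, 0.082]
wrist_force: [-0.5, 2.9, 1.5]
width: 0.0394
finger_force: 30.0
```

Request:
send_rows([
  [15.4,2.0,0,0,0,0.0945],
  [15.2,3.4,0,0,0,0.0945],
  [14.8,4.8,0,0,0,0.0945],
  [14.2,6.2,0,0,0,0.0945],
  [13.6,7.5,0,0,0,0.0945],
  [12.8,8.8,0,0,0,0.0945],
])

```text
time: 26.97
tool_pos: [0.5605, -0.2531, 0.1385]
ee_rot: [-3.139, 0.001, 0.654]
wrist_force: [-4.9, 5.0, 3.6]
width: 0.0396
finger_force: 30.1
```

Request:
send_rows([
  [11.9,9.9,0,0,0,0.0945],
  [10.9,11.0,0,0,0,0.0945],
  [9.9,12.0,0,0,0,0.0945],
  [8.7,12.9,0,0,0,0.0945],
  [7.4,13.6,0,0,0,0.0945],
  [6.1,14.3,0,0,0,0.0945],
])

```text
time: 27.47
tool_pos: [0.6145, -0.1794, 0.1385]
ee_rot: [-3.138, 0.0, 1.22]
wrist_force: [-8.9, 3.3, 3.5]
width: 0.0399
finger_force: 30.2
```

Request:
send_rows([
  [4.7,14.8,0,0,0,0.0945],
  [3.3,15.2,0,0,0,0.0945],
  [1.9,15.4,0,0,0,0.0945],
  [0.4,15.5,0,0,0,0.0945],
  [-0.5,8,0,0,0,0.049],
  [0,0,0,0,0,0],
  [0,0,0,0,0,0],
])

```text
time: 28.05
tool_pos: [0.6239, -0.1108, 0.1385]
ee_rot: [-3.138, -0.001, 1.644]
wrist_force: [-6.3, 1.2, 1.9]
width: 0.0401
finger_force: 30.1
```

Request:
send_rows([
  [-0.6,4,0,0,0,0.024],
  [-0.6,4,0,0,0,0.024],
  [0,0,0,0,0,0],
  [0,0,0,0,0,0],
])

```text
time: 28.38
tool_pos: [0.6233, -0.104, 0.1385]
ee_rot: [-3.14, 0.0, 1.69]
wrist_force: [-5.5, -0.0, 3.1]
width: 0.0397
finger_force: 30.1
```

Request:
send_rows([
  [-0.3,2,0,0,0,0.01],
  [-0.3,2,0,0,0,0.01],
  [0,0,0,0,0,0],
  [0,0,0,0,0,0],
])

```text
time: 28.72
tool_pos: [0.6232, -0.1036, 0.1385]
ee_rot: [-3.14, 0.006, 1.707]
wrist_force: [-2.8, -8.3, 0.2]
width: 0.0397
finger_force: 30.1
```

Against the stop (-8 N in y). Release and rise clear.

Request:
send_rows([
  [0,0,0,0,0,0],
  [0,0,0,0,0,0],
  [0,0,0,0,0,0],
  [0,0,0,0,0,0],
  [0,0,0,0,0,0],
  [0,0,0,0,0,0],
  [0,0,0,0,0,0],
  [0,0,0,0,0,0],
], grip=94)

```text
time: 29.38
tool_pos: [0.6235, -0.0993, 0.1385]
ee_rot: [-3.142, -0.0, 1.712]
wrist_force: [-0.3, -0.2, 0.7]
width: 0.0898
finger_force: 0.0
```

Request:
send_rows([
  [0,0,15,0,0,0],
  [0,0,30,0,0,0],
  [0,0,30,0,0,0],
  [0,0,30,0,0,0],
  [-25,-25,0,0,0,0],
  [-25,-25,0,0,0,0],
  [-25,-25,0,0,0,0],
  [-25,-25,0,0,0,0],
])

```text
time: 30.05
tool_pos: [0.5226, -0.2001, 0.2439]
ee_rot: [3.141, 0.001, 1.712]
wrist_force: [-0.4, -2.1, -0.9]
width: 0.0939
finger_force: 0.0
```

Request:
send_rows([
  [-25,-25,0,0,0,0],
  [-25,-25,0,0,0,0],
  [-25,-25,0,0,0,0],
  [-25,-25,0,0,0,0],
  [0,0,0,0,0,0],
])

```text
time: 30.47
tool_pos: [0.4198, -0.3033, 0.2439]
ee_rot: [-3.14, 0.002, 1.705]
wrist_force: [-0.0, 0.5, -0.4]
width: 0.0937
finger_force: 0.0
```

Run:
```python
from line import *
T=optics.snapshot("top")[:,:,::-1];S=optics.snapshot("side")[:,:,::-1]
r=lambda a:cv2.resize(a,(400,400),interpolation=cv2.INTER_CUBIC)
cv2.imwrite("pics/9.png",np.hstack([r(T[120:260,220:360]),r(S[170:290,210:330])]))
```

```text
(no output)
```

View pics/9.png

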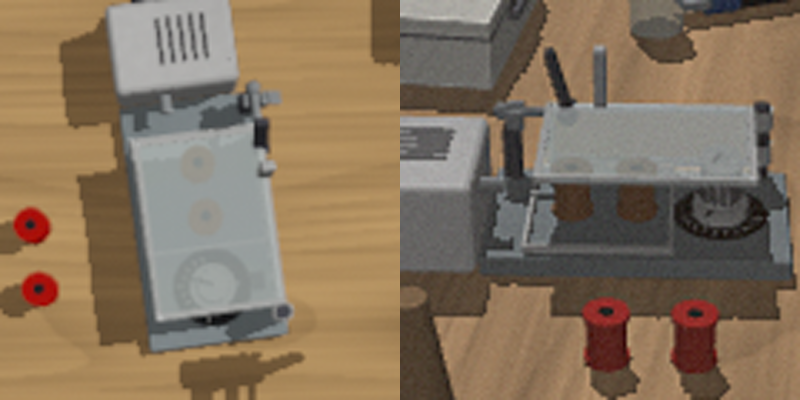

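Guard shut, lever leaning back at rest as at the start, so the latch bar is down. Both bobbins are upright under the roof at unchanged pixels ((197,163), (206,216)), and the robot is clear.

```bash
python3 -c "
from bench import ticket; print(ticket.close_job())"
```

```text
the job is handed in; nothing more can be done
None
```

The job is handed in, with no verdict returned: by the final camera views, both wooden bobbins present stand upright on the bed, the collar is at 6, the guard is shut and the lever has sprung back to rest (latch bar taken as down from that).

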